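Hold the black-framed picture up to the phone on a video call

TASK

The phone on the tripod is on a video call: take the black-framed picture out of the rack and hold it up to the phone, upright and square on, picture side to the lens, its middle level with and straight in front of the lens, 25 cm away. It is a light wooden frame with real glass: grip it gently by its wooden rail without touching the glass, do not bang it or press it on anything, and leave the phone and tripod, the other two frames, the candle jar and the cup alone. Finish while still holding it there, steady.

Things in the scene. Friction and masses are not known exactly. Their poses are not given: they have to be found in the camera images.
- black_frame: black wooden frame, thin brass inner lip, print of blue mountains, yellow sky, red sun. 190 mm wide (y), 140 mm high (z), 18 mm thick (x), ~0.32 kg; rails 24 mm wide all round. Origin: middle of its underside; x out of the picture side, z up. Stands in any one of the rack's slots, picture to the rack's +x, upright. Bears a squeeze of at most 60 N on each side, knocks of at most 30 N
- black_frame_glass: the pane of the black frame, 142 x 92 mm, its face 4 mm behind the front of the rails; origin and axes are those of black_frame
- black_frame_centre (a point): the middle of the picture, on the face of the glass: 70 mm above black_frame's origin and 5 mm in front of the frame's middle plane; axes as black_frame (x out of the picture side, z up)
- white_frame: white frame with a green leaf print, same size, origin and axes as black_frame; stands in another slot of the rack, stays there
- oak_frame: light oak-brown frame with a sailing-boat print, same size, origin and axes as black_frame; stands in another slot of the rack, stays there
- rack: fixed light-wood rack, 270 mm long (x) by 148 mm (y); origin: centre of its underside. Frames stand on its two base rails (tops 18 mm above the table) in slots at x = -80, 0, +80 mm, each 26 mm wide between 10 mm upright dowels at y = -60 and +60 mm, dowel tops 76 mm above the table
- tripod: black three-legged table tripod that carries the phone, legs within 85 mm of its axis; fixed. Origin: on the table below its centre column; its -x is the way the phone looks, z up
- lens (a point): front camera lens of the phone, a small dot near the top of the upright phone's screen side (phone 73 mm wide, 150 mm high, 9 mm thick, its top edge 10 mm above the lens, lens on its centre line). Axes: -x is the way the lens looks (level), z up. Its height varies, 0.20 to 0.24 m above the table
- candle_jar: cream candle jar with a wooden lid and copper knob, 84 mm across, 96 mm high; origin: centre of its underside
- cup: white cup without handle, about 80 mm across and 105 mm high, standing on a coaster; origin: centre of its underside
- coaster: fixed marble hexagon, 102 mm across the flats, 8 mm thick, under the cup; origin: centre of its underside

How it is judged:
By the outcome, as a careful person would: the job done as asked, in the order asked, and still so for the second after the job is handed in, while the arm keeps its last pose, push and grip.
It also fails if it takes over 40 s, if anything falls off the work surface, if the arm or the gripper's body presses on something with over 40 N, if the wrist force passes 120 N, or if a joint passes its speed limit or range.

ROBOT

A 7-joint arm with a two-finger parallel gripper is mounted at the origin on the work surface. World frame = base frame: x ahead of the robot, y to its left, z up, the work surface at z = 0. Lengths are in m, angles in degrees, forces in N, time in s.
With the tool pointing down it reaches from about 0.4 to 0.875 m from the base axis. Payload 6.5 kg.
Tool frame: the origin (TCP) lies midway between the tips of the shut fingers; the grasp point (between the pads) lies 19 mm behind it (r.grip_point_offset is the z of the grasp point in the tool frame, in m); z points along the fingers, y is the line along which they close (so a half turn about z gives the same grasp; the last joint's range is limited). The gripper opens to 85 mm and grips with 20 to 120 N. Pads are 22 mm wide; open, the fingers measure 114 mm over their backs; the gripper's body (76 mm by 85 mm) begins 54 mm behind the grasp point. The pads swing forward as they close: fully open they stand 13 mm farther back than shut.
Start: joints at [-79.882, 30.733, -0.252, 88.115, 0.149, 61.152, -4.079], TCP at [0.156, 0.631, 0.231] pointing down, gripper open.
Joint ranges: [-154.64, 154.64], [-21.42, 123.67], [-72.66, 72.17], [13.99, 137.28], [-74.86, 254.86], [10.95, 109.41], [-158.01, 158.01]. Speed limits (degrees/s): [136.94, 136.94, 180, 180, 180, 180, 180].

INTERFACE

Orientations are given as [roll, pitch, yaw] about the fixed x, y, z axes, in that order (R = Rz(yaw) Ry(pitch) Rx(roll)).
In Python, from workcell import r, vision, order gives the robot as it stands (r), with the cameras (vision) and the job (order).
- The arm moves only by the tool tcp_steps, called after ">>>" as a command line: name --pt "numbers of a row" for each row, then --argument value for the rest. Schema: {"type":"object","properties":{"rows":{"type":"array","items":{"type":"array","items":{"type":"number"},"minItems":7,"maxItems":7},"minItems":1,"maxItems":10},"clamp_n":{"type":"number"},"only":{"type":"string"},"quiet":{"type":"boolean"},"lines":{"type":"string"}},"required":["rows"],"additionalProperties":false}. rows is a list of rows, 1 to 10 of them, each of 7 numbers: a rotation vector rx, ry, rz in shares of 90 degrees (1.0 is 90 degrees), then dx, dy, dz in shares of the most that a row can go, 1 being 62.5 mm, then the opening from 0.0 (shut) to 1.0 (fully open); each row shifts and turns the commanded pose from where the row before left it, along the tool's axes as they then stand; what a row does not reach is not made up. A row lasts 1/8 s, in which the tool goes at most 0.0625 m and 10.7 degrees, less where a joint would pass 70% of its speed; a pose out of reach is approached as far as the arm can. The fingers move at their own pace and stop on an object; clamp_n is the grip in N (left out, the last holds). Time passes only in rows, so rows that do not move let the fingers close. The tool returns the time, the measured TCP pose, the force, the opening and the grip force at its end. only (a regular expression) keeps the lines of the reply that match it, lines (a string "A,B") keeps lines A to B, and quiet returns only ok. No shift or turn number may pass 1 either way. Input that does not fit is refused with a message, and nothing moves.
- r.observe(): the state, without advancing time (a new reading comes with each control period).
- vision.grab_frame(name): name is "scene" or "top"; returns the picture (480x640x3 uint8, red, green, blue); there is no depth.
- vision.camera_info(name): a dict with "vertical_fov" (degrees; the focal length in pixels is half the picture's height over the tangent of half this angle, whatever the lens; pixels are square), "cx", "cy" (the principal point, pixels), "T" (4x4, takes a point from camera to world coordinates). Camera axes: x right, y up, looking along -z (the intrinsics and any distortion apply to the point x, -y, -z); pixel columns grow to the right and rows downward; lengths in m; the calibration is good to about 2 mm. A picture is of the moment at which its call begins. camera_info takes no time and is no camera call.
- order.sign_off(): hands the job in; it is judged then, once.
The state is a dict: "clock": time; "q": joint angles; "joint_vel": joint speeds; "joint_torque": joint torques, N m; "tool_pos": TCP position; "eef_rot": TCP orientation; "ft_force": force on the tool from outside, world axes, zero at the start; "moment": the same for the moment, N m; "gripper_width": opening from 0.0 (shut) to 1.0 (fully open); "grip_force": force on a finger pad.
Only numpy, scipy, OpenCV 4.12 (cv2) and the standard library are available. Lean on these libraries where they do the work, as an engineer would, in place of code of your own. Each camera call takes 0.05 s, during which the arm holds its last target. There are 200 camera calls.

## Working session

There is one attempt and no reset: what is moved stays moved. The work goes in short steps, Python scripts to look and compute and a tool call to move; the robot and the scene stay as the last step left them, time stands still between calls to the robot, and variables do not carry over. Pictures are saved under pics/ and viewed, at most 10 in all, crops included, and the job is handed in when it is done.

```bash
ls; mkdir -p pics; python3 - <<'E'
from workcell import r, vision, order
import cv2,numpy as np
for n in("scene","top"):
    cv2.imwrite(f"pics/{n}0.png",vision.grab_frame(n)[:,:,::-1]); c=vision.camera_info(n); print(n,{k:(np.round(v,4).tolist() if k=="T" else v) for k,v in c.items()})
print(r.observe())
E
```

```text
pics
workcell.py
scene {'vertical_fov': 48.77173482735518, 'cx': 315.7342294069544, 'cy': 233.6849761676419, 'T': [[-0.2692, -0.6169, 0.7395, 1.3784], [0.9631, -0.1779, 0.2022, 0.2476], [0.0068, 0.7666, 0.642, 0.8142], [0.0, 0.0, 0.0, 1.0]]}
top {'vertical_fov': 57.075327981747435, 'cx': 321.1676158590402, 'cy': 241.31440596905696, 'T': [[-0.0124, 0.9794, -0.2018, 0.3746], [-0.9999, -0.0131, -0.0019, 0.0399], [-0.0045, 0.2017, 0.9794, 1.1247], [0.0, 0.0, 0.0, 1.0]]}
{'clock': 0.1, 'q': array([-79.88117812,  30.77469579,  -0.25489425,  88.16495115,
         0.14947982,  61.1505623 ,  -4.07989481]), 'joint_vel': array([ 0.05730451, -0.08676633,  0.06488091, -0.09978384, -0.03015833,
        0.04613739,  0.0349594 ]), 'joint_torque': array([ 2.03187898e-03, -5.84562492e+01,  1.05159122e+00, -2.59780401e+01,
        1.26191429e-02,  4.54214896e-03, -9.49133465e-06]), 'tool_pos': array([0.15615254, 0.63038415, 0.23048377]), 'eef_rot': array([-1.79910378e+02,  6.78846568e-03,  1.66092621e+02]), 'ft_force': array([ 0.04165838,  0.16451557, -0.92103648]), 'moment': array([ 0.0014393 ,  0.02248488, -0.00485581]), 'grip_force': 0.0, 'gripper_width': 1.003376056969741}
```

View pics/scene0.png

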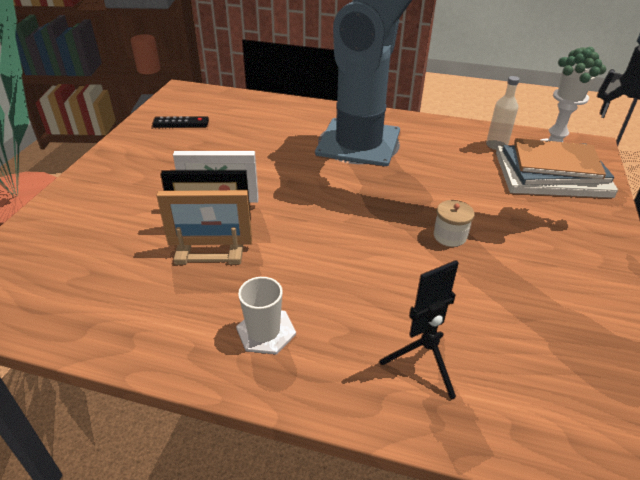

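View pics/top0.png

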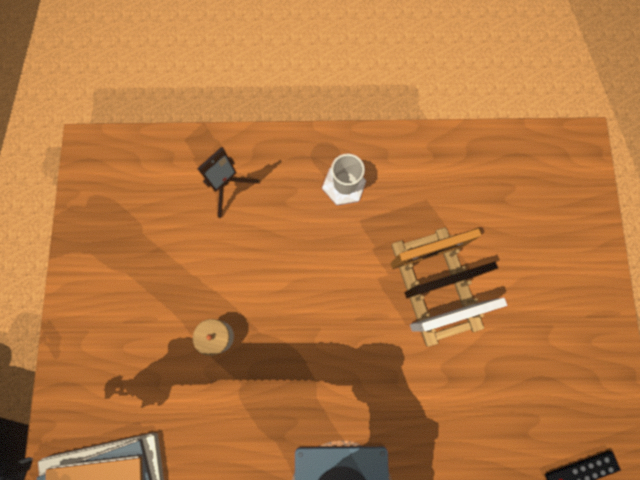

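The black frame is in the middle slot, at about (450,280) in top and (205,180) in scene. Its picture faces away from the robot. The phone is at (216,170) in top and (436,300) in scene. Next I'll look at enlarged crops.

```bash
cat > h.py <<'E'
from workcell import r, vision, order
import numpy as np
def cam(n):
    c=vision.camera_info(n); return 240/np.tan(np.radians(c["vertical_fov"]/2)),c["cx"],c["cy"],np.array(c["T"])
def ray(n,u,v):
    f,cx,cy,T=cam(n); d=T[:3,:3]@np.array([(u-cx)/f,-(v-cy)/f,-1]); return T[:3,3],d/np.linalg.norm(d)
def onz(n,u,v,z):
    o,d=ray(n,u,v); return o+d*(z-o[2])/d[2]
def tri(a,b):
    (o1,d1),(o2,d2)=ray("top",*a),ray("scene",*b)
    s=np.linalg.lstsq(np.c_[d1,-d2],o2-o1,rcond=None)[0]; p,q=o1+d1*s[0],o2+d2*s[1]
    return (p+q)/2,np.linalg.norm(p-q)
def px(n,P):
    f,cx,cy,T=cam(n); p=T[:3,:3].T@(np.array(P)-T[:3,3]); return np.array([cx+f*p[0]/-p[2],cy-f*p[1]/-p[2]])
E
python3 - <<'E'
import cv2,numpy as np
t=cv2.imread("pics/top0.png");s=cv2.imread("pics/scene0.png")
def c(im,u,v,w,h,k):
    o=cv2.resize(im[v:v+h,u:u+w],None,fx=k,fy=k,interpolation=cv2.INTER_CUBIC)
    for i in range(0,w,10): cv2.putText(o,str(u+i),(i*k,8),0,.3,(255,255,0),1); cv2.line(o,(i*k,10),(i*k,16),(255,255,0),1)
    for i in range(0,h,10): cv2.putText(o,str(v+i),(0,i*k+4),0,.3,(255,255,0),1)
    return o
cv2.imwrite("pics/c1.png",np.hstack([c(t,190,140,50,75,8),c(s,405,255,50,75,8)]))
cv2.imwrite("pics/c2.png",np.vstack([c(t,385,222,130,75,6)]))
cv2.imwrite("pics/c3.png",np.vstack([c(s,155,145,110,70,7)]))
E
```

```text
(no output)
```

View pics/c1.png

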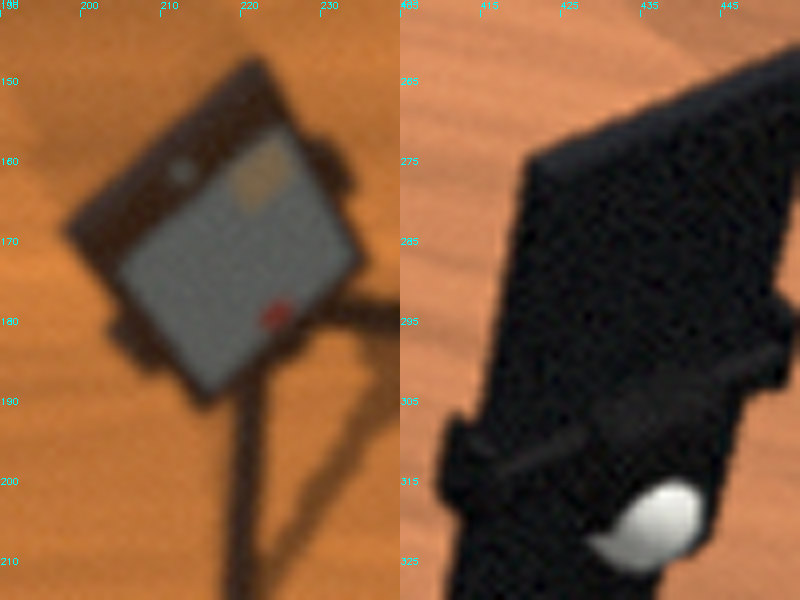

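View pics/c2.png

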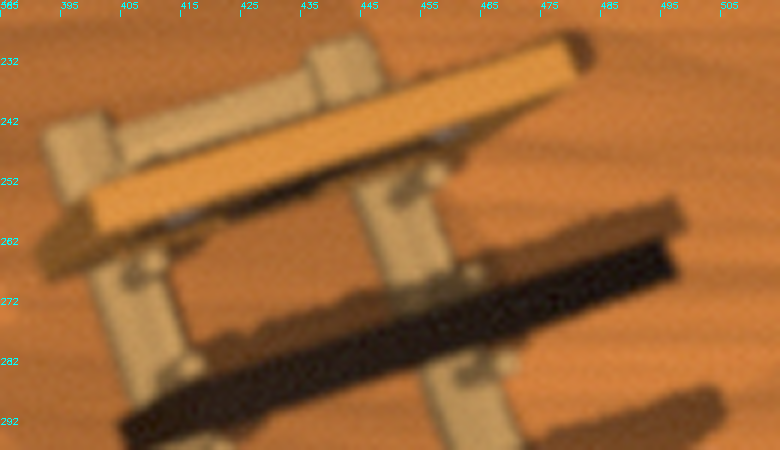

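View pics/c3.png

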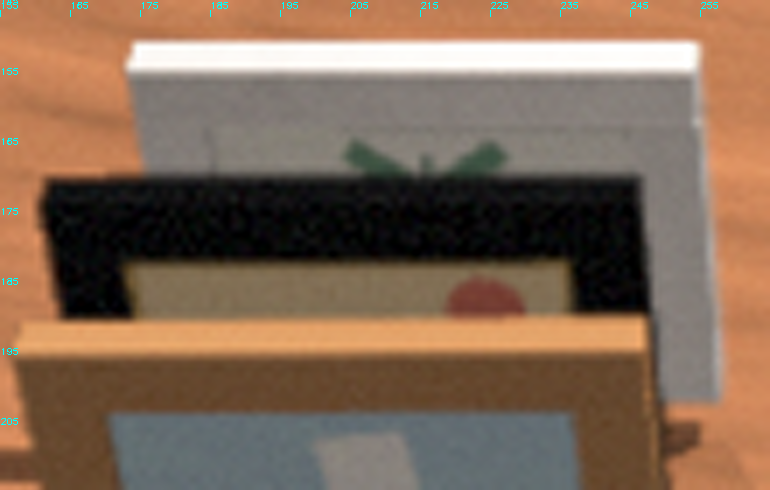

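The lens shows at (212,161) in the top crop. In scene, the black frame's back top edge runs from (161,170) to (246,170), with the lip corners at (172.4,182) and (236.2,182). In the top view its right-end corners are at (495,261.5) and (497.5,267.3).

```bash
cat > fit.py <<'E'
from h import *
from scipy.optimize import least_squares
def Rz(a): c,s=np.cos(a),np.sin(a); return np.array([[c,-s,0],[s,c,0],[0,0,1]])
fo=[("top",(497.5,267.3),(-.009,-.095,.14)),("top",(495,261.5),(.009,-.095,.14)),
("scene",(161.4,169.9),(-.009,-.095,.14)),("scene",(245.9,169.8),(-.009,.095,.14)),
("scene",(172.4,181.9),(.009,-.071,.116)),("scene",(236.2,181.9),(.009,.071,.116))]
def fit(ob,x0,z=None):
    P=lambda p,m:np.array([p[0],p[1],z if z is not None else p[3]])+Rz(p[2])@np.array(m)
    f=lambda p:np.concatenate([px(n,P(p,m))-np.array(uv) for n,uv,m in ob])
    s=least_squares(f,x0,loss="soft_l1",f_scale=1.); return s.x,f(s.x).reshape(-1,2).round(1).tolist()
if __name__=="__main__":
    print("frame",fit(fo,[.4,-.2,.2],.018))
    import cv2
    s=cv2.imread("pics/scene0.png")
    g=s.max(2)
    for v in range(258,278,2): print(v,[u for u in range(415,470) if g[v,u]<75][:1],[u for u in range(415,470) if g[v,u]<75][-1:])
    po=[("top",(212.2,161.),(0,0,0)),("top",(215.1,190.8),(0,.0365,-.14)),("top",(235.5,172.2),(0,-.0365,-.14)),
    ("top",(198,167.),(.009,.0365,.01)),("top",(221,147),(.009,-.0365,.01)),("scene",(420.9,274.),(0,-.0365,.01)),("scene",(420.9,276.5),(.009,-.0365,.01)),("scene",(456,262.5),(0,.0365,.01))]
    for sg in(1,):
        p,e=fit(po,[.63,.25,.7,.22]); print("lens",p,np.degrees(p[2]),e)
    for n,uv,z in(("top",(433,288),.018),("top",(213,337),.1),("top",(347,172),.1)): print(onz(n,*uv,z))
E
python3 fit.py
```

```text
frame (array([ 0.48573878, -0.25704523,  0.3245443 ]), [[1.8, 1.1], [0.9, -0.7], [0.1, 1.1], [0.8, -0.7], [0.5, 2.3], [0.3, 0.7]])
258 [] []
260 [] []
262 [452] [457]
264 [447] [457]
266 [442] [457]
268 [437] [456]
270 [433] [456]
272 [427] [455]
274 [423] [454]
276 [421] [454]
lens [0.74000123 0.27410641 0.71917569 0.22732484] 41.205731599166064 [[0.3, -0.2], [-0.1, 1.1], [2.3, 0.8], [-2.6, -0.1], [0.9, -1.6], [-2.1, 0.2], [1.1, 1.4], [0.8, -1.9]]
[ 0.47954098 -0.23629319  0.018     ]
[0.36705225 0.29039507 0.1       ]
[ 0.75814177 -0.02348706  0.1       ]
```

```bash
cat > ov.py <<'E'
import cv2,sys
from fit import *
def box(o,sx,sy,z0,z1,x0,x1):
    return None
def wire(im,n,c,P,yaw,X,Y,Z,u,v,w,h,k,pts=()):
    o=cv2.resize(im[v:v+h,u:u+w],None,fx=k,fy=k,interpolation=cv2.INTER_CUBIC)
    q=lambda m:tuple(np.round((px(n,np.array(P)+Rz(yaw)@np.array(m))-[u,v]+.5)*k).astype(int).tolist())
    V=[(a,b,c_) for a in X for b in Y for c_ in Z]
    for i in range(8):
        for j in range(i):
            if sum(a!=b for a,b in zip(V[i],V[j]))==1: cv2.line(o,q(V[i]),q(V[j]),c,1)
    for m in pts: cv2.circle(o,q(m),3,(0,255,0),1)
    return o
E
python3 - <<'E'
from ov import *
t=cv2.imread("pics/top0.png");s=cv2.imread("pics/scene0.png")
L=[.740,.2741,.2273];y=.7192;F=[.4857,-.2570,.018];a=.3245
A=wire(t,"top",(0,255,0),L,y,(0,.009),(-.0365,.0365),(-.14,.01),192,142,50,50,6,[(0,0,0)])
B=wire(s,"scene",(0,255,0),L,y,(0,.009),(-.0365,.0365),(-.14,.01),402,252,66,50,6,[(0,0,0)])
C=wire(t,"top",(0,255,0),F,a,(-.009,.009),(-.095,.095),(0,.14),400,255,100,50,4)
D=wire(s,"scene",(0,255,0),F,a,(-.009,.009),(-.095,.095),(0,.14),155,160,100,50,4,[(.009,-.071,.116),(.009,.071,.116)])
cv2.imwrite("pics/o1.png",np.vstack([np.hstack([A,B,np.zeros((300,800-A.shape[1]-B.shape[1],3),np.uint8)]),np.hstack([C,D])]))
E
```

```text
(no output)
```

View pics/o1.png

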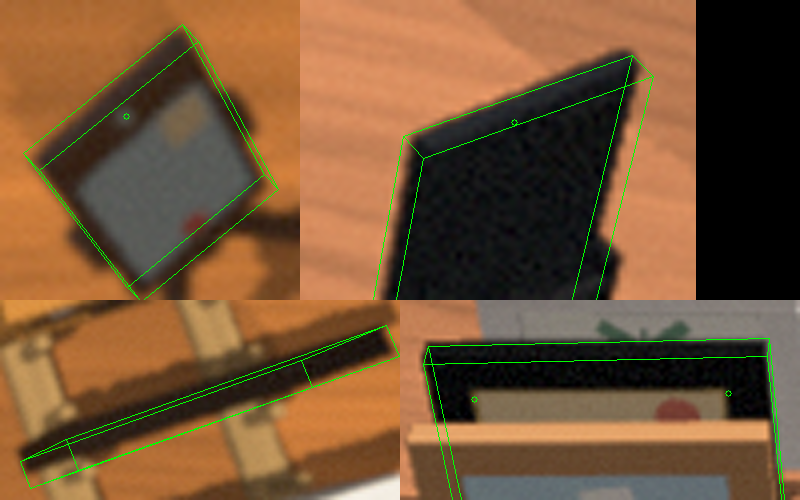

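The overlay is off by 1–2 px, mostly in the frame's yaw and at the phone's rounded corners. I'll refine with a dense silhouette fit and check for lens distortion.

```bash
cat > sil.py <<'E'
import cv2
from fit import *
from scipy.optimize import minimize
I={n:cv2.imread(f"pics/{n}0.png").astype(float) for n in("top","scene")}
def model(n,P,yaw,X,Y,Z,roi,rnd=0):
    u,v,w,h=roi;k=4
    pts=[]
    for a in X:
        for b in Y:
            for c in Z:
                if rnd:
                    for t in(0,22.5,45,67.5,90):
                        t=np.radians(t);pts.append((a,b-np.sign(b)*rnd*(1-np.cos(t)),c-(1 if c==max(Z) else -1)*rnd*(1-np.sin(t))))
                else: pts.append((a,b,c))
    q=np.array([(px(n,P+Rz(yaw)@np.array(m))-[u,v]+.5)*k-.5 for m in pts])
    im=np.zeros((h*k,w*k),np.float32); cv2.fillConvexPoly(im,np.round(cv2.convexHull(q.astype(np.float32))*16).astype(np.int32),1,cv2.LINE_8,4)
    return cv2.GaussianBlur(cv2.resize(im,(w,h),interpolation=cv2.INTER_AREA),(0,0),.7)
def sub(n,roi): u,v,w,h=roi; return I[n][v:v+h,u:u+w]
def soft(g,lo,hi): return np.clip((hi-g)/(hi-lo),0,1)
def run(cost,x0,st):
    s=minimize(cost,x0,method="Nelder-Mead",options=dict(initial_simplex=np.vstack([x0]+[np.array(x0)+np.eye(len(x0))[i]*st[i] for i in range(len(x0))]),maxiter=400,xatol=1e-5,fatol=1e-4)); return s.x,s.fun
E
cat > sf.py <<'E'
from sil import *
# straightness of table far edge (top)
g=I["top"][:,:,2]-I["top"][:,:,0]
# colour stats
for n,uv in(("top",(450,283)),("top",(455,273)),("scene",(200,174)),("scene",(150,180)),("top",(212,175)),("top",(195,180)),("scene",(435,290)),("scene",(480,290)),("scene",(215,165))): print(n,uv,I[n][uv[1],uv[0]])
E
python3 sf.py
```

```text
top (450, 283) [27. 39. 61.]
top (455, 273) [34. 58. 76.]
scene (200, 174) [4. 1. 0.]
scene (150, 180) [ 85. 127. 193.]
top (212, 175) [90. 92. 91.]
top (195, 180) [ 60. 122. 200.]
scene (435, 290) [17. 15. 12.]
scene (480, 290) [ 94. 139. 212.]
scene (215, 165) [119. 126. 134.]
```

```bash
cat > sf.py <<'E'
from sil import *
rt=(395,252,112,56); rs=(150,160,106,21)
mt=soft(sub("top",rt)[:,:,2],25,62); ms=soft(sub("scene",rs).max(2),10,110)
F=lambda p,w=(1,1):w[0]*((model("top",np.array([p[0],p[1],.018]),p[2],(-.009,.009),(-.095,.095),(0,.14),rt)-mt)**2).sum()+w[1]*((model("scene",np.array([p[0],p[1],.018]),p[2],(-.009,.009),(-.095,.095),(0,.14),rs)-ms)**2).sum()
for w in((1,1),(1,0),(0,1)):
    x,f=run(lambda p:F(p,w),[.48,-.25,.28],[.01,.01,.05]); print("frame",w,x.round(4),np.degrees(x[2]),f)
pt=(185,135,65,65); ps=(405,252,66,40)
a=sub("top",pt); kt=cv2.morphologyEx(soft(a[:,:,2]-a[:,:,0],20,125),cv2.MORPH_CLOSE,np.ones((7,7)))
W=np.ones(kt.shape)
for u,v,q in((232,160,6),(206,183,7),(238,179,7),(221,192,9)): cv2.circle(W,(u-pt[0],v-pt[1]),q,0,-1)
ks=soft(sub("scene",ps)[:,:,2],20,200)
X,Y,Z=(0,.009),(-.0365,.0365),(-.14,.01)
def G(p,w=(1,1,3)):
    P=np.array([p[0],p[1],p[3]]); return w[0]*(W*(model("top",P,p[2],X,Y,Z,pt,.007)-kt)**2).sum()+w[1]*((model("scene",P,p[2],X,Y,Z,ps,.007)-ks)**2).sum()+w[2]*((px("top",P)-[212.2,161])**2).sum()
for w in((1,1,3),(1,1,0)):
    for y0 in (.55,.72,.9):
        x,f=run(lambda p:G(p,w),[.74,.274,y0,.225],[.01,.01,.05,.01]); print("phone",w,x.round(4),np.degrees(x[2]),f)
cv2.imwrite("pics/m.png",np.uint8(255*np.hstack([cv2.resize(m,None,fx=4,fy=4) for m in(kt,)])))
E
python3 sf.py
```

```text
frame (1, 1) [ 0.4892 -0.2557  0.3208] 18.37864553540432 299.1164941724412Traceback (most recent call last):
  File "sf.py", line 6, in <module>
    x,f=run(lambda p:F(p,w),[.48,-.25,.28],[.01,.01,.05]); print("frame",w,x.round(4),np.degrees(x[2]),f)
        ~~~^^^^^^^^^^^^^^^^^^^^^^^^^^^^^^^^^^^^^^^^^^^^^^
  File "sil.py", line 21, in run
    s=minimize(cost,x0,method="Nelder-Mead",options=dict(initial_simplex=np.vstack([x0]+[np.array(x0)+np.eye(len(x0))[i]*st[i] for i in range(len(x0))]),maxiter=400,xatol=1e-5,fatol=1e-4)); return s.x,s.fun
    res = _minimize_neldermead(fun, x0, args, callback, bounds=bounds,
                               **options)
    fxr = func(xr)
    fx = function(np.copy(x), *(wrapper_args + args))
  File "sf.py", line 6, in <lambda>
    x,f=run(lambda p:F(p,w),[.48,-.25,.28],[.01,.01,.05]); print("frame",w,x.round(4),np.degrees(x[2]),f)
                     ~^^^^^
  File "sf.py", line 4, in <lambda>
    F=lambda p,w=(1,1):w[0]*((model("top",np.array([p[0],p[1],.018]),p[2],(-.009,.009),(-.095,.095),(0,.14),rt)-mt)**2).sum()+w[1]*((model("scene",np.array([p[0],p[1],.018]),p[2],(-.009,.009),(-.095,.095),(0,.14),rs)-ms)**2).sum()
                                                                                                                                     ~~~~~^^^^^^^^^^^^^^^^^^^^^^^^^^^^^^^^^^^^^^^^^^^^^^^^^^^^^^^^^^^^^^^^^^^^^^^^^^^^^^
  File "sil.py", line 15, in model
    q=np.array([(px(n,P+Rz(yaw)@np.array(m))-[u,v]+.5)*k-.5 for m in pts])
                 ~~^^^^^^^^^^^^^^^^^^^^^^^^^
  File "h.py", line 14, in px
    f,cx,cy,T=cam(n); p=T[:3,:3].T@(np.array(P)-T[:3,3]); return np.array([cx+f*p[0]/-p[2],cy-f*p[1]/-p[2]])
              ~~~^^^
  File "h.py", line 4, in cam
    c=vision.camera_info(n); return 240/np.tan(np.radians(c["vertical_fov"]/2)),c["cx"],c["cy"],np.array(c["T"])
ValueError: time passes only in moves, steps and waits
```

```bash
sed -i 's/^def cam(n):/import functools\n@functools.cache\ndef cam(n):/' h.py; python3 sf.py; python3 - <<'E'
import cv2
t=cv2.imread("pics/top0.png")
for u in(430,485): 
    print(u); 
    for v in range(228,330): print(v,t[v,u,::-1].tolist(),end=";")
E
```

```text
frame (1, 1) [ 0.4892 -0.2557  0.3208] 18.37864553540432 299.1164941724412
frame (1, 0) [ 0.4902 -0.2558  0.3179] 18.21384225667642 256.06472225142113
frame (0, 1) [ 0.4863 -0.2577  0.2829] 16.2090063526471 15.06963574990439
phone (1, 1, 3) [0.7392 0.2732 0.8342 0.2266] 47.79493038491136 83.45080981072253
phone (1, 1, 3) [0.7391 0.2732 0.8356 0.2268] 47.87728232186642 82.89586183675982
phone (1, 1, 3) [0.7392 0.2732 0.8321 0.227 ] 47.67400056120557 83.80626995935641
phone (1, 1, 0) [0.7387 0.2731 0.8279 0.226 ] 47.436803821918595 80.47743379792897
phone (1, 1, 0) [0.7382 0.2732 0.8295 0.2262] 47.52754373992896 80.77946945400089
phone (1, 1, 0) [0.7387 0.2733 0.833  0.2265] 47.72688074983197 80.4754615040787
430
228 [170, 103, 48];229 [173, 105, 51];230 [177, 108, 51];231 [181, 111, 54];232 [180, 109, 50];233 [179, 111, 57];234 [172, 109, 56];235 [180, 129, 73];236 [193, 148, 88];237 [200, 156, 93];238 [200, 153, 93];239 [199, 153, 93];240 [197, 153, 95];241 [184, 141, 85];242 [161, 122, 72];243 [161, 109, 56];244 [193, 128, 56];245 [214, 142, 60];246 [220, 145, 63];247 [219, 147, 67]
[... 2726 characters left out ...]
108, 68, 33];294 [112, 69, 34];295 [117, 74, 37];296 [121, 73, 37];297 [123, 76, 40];298 [121, 73, 34];299 [121, 77, 43];300 [108, 73, 52];301 [100, 83, 69];302 [124, 116, 106];303 [185, 176, 163];304 [235, 230, 214];305 [243, 237, 227];306 [242, 236, 225];307 [242, 236, 226];308 [241, 234, 224];309 [242, 236, 226];310 [242, 237, 228];311 [236, 228, 209];312 [221, 183, 156];313 [193, 129, 86];314 [181, 107, 51];315 [180, 109, 54];316 [178, 108, 53];317 [181, 111, 57];318 [177, 105, 53];319 [185, 111, 56];320 [184, 111, 53];321 [182, 112, 55];322 [185, 112, 55];323 [185, 111, 54];324 [189, 114, 57];325 [193, 117, 59];326 [191, 114, 55];327 [199, 121, 60];328 [200, 120, 59];329 [204, 125, 59];
```

```bash
cat > st.py <<'E'
from sil import *
import h
rt=(395,252,112,56); rs=(150,160,106,21)
mt=soft(sub("top",rt)[:,:,2],45,85); ms=soft(sub("scene",rs).max(2),10,110)
def hull(n,p,roi):
    u,v,w,hh=roi;k=4
    c,s=np.cos(p[3]),np.sin(p[3]); Ry=np.array([[c,0,s],[0,1,0],[-s,0,c]])
    q=np.array([(px(n,np.array([p[0],p[1],.018])+Rz(p[2])@(Ry@np.array([a,b,z])))-[u,v]+.5)*k-.5 for a in(-.009,.009) for b in(-.095,.095) for z in(0,.14)])
    im=np.zeros((hh*k,w*k),np.float32); cv2.fillConvexPoly(im,np.round(cv2.convexHull(q.astype(np.float32))*16).astype(np.int32),1,8,4)
    return cv2.GaussianBlur(cv2.resize(im,(w,hh),interpolation=cv2.INTER_AREA),(0,0),.8)
for w in((1,1),(1,0),(0,1)):
    x,f=run(lambda p:w[0]*((hull("top",p,rt)-mt)**2).sum()+w[1]*((hull("scene",p,rs)-ms)**2).sum(),[.486,-.255,.3,-.05],[.01,.01,.05,.06]); print("frame",w,x.round(4),np.degrees(x[2:]),f)
# dowel / rack geometry check: rack end corners on base-rail tops
for uv in((393.5,245),(440,229.5),(432,346),(483,327)): print(uv,onz("top",*uv,.018).round(4))
E
python3 st.py
```

```text
frame (1, 1) [ 0.4922 -0.2552  0.2929 -0.0197] [16.7803853  -1.12876023] 109.85149301464406
frame (1, 0) [ 0.4929 -0.2532  0.2932 -0.0247] [16.79921122 -1.41772986] 68.91965873149067
frame (0, 1) [ 0.4863 -0.2577  0.2954 -0.0015] [16.92279372 -0.08510207] 14.199148283977813
(393.5, 245) [ 0.5905 -0.1425  0.018 ]
(440, 229.5) [ 0.6295 -0.2638  0.018 ]
(432, 346) [ 0.3384 -0.2249  0.018 ]
(483, 327) [ 0.3823 -0.353   0.018 ]
```

```bash
cat > ln.py <<'E'
from sil import *
def edge(n,us,v0,v1,thr):
    g=I[n][:,:,2]-I[n][:,:,0] if n=="top" else I[n][:,:,2]
    out=[]
    for u in us:
        for v in range(v0,v1):
            if g[v,u]>=thr>g[v+1,u]: out.append((u,v+(g[v,u]-thr)/(g[v,u]-g[v+1,u])));break
    return np.array(out)
def direc(n,E,z):
    for _ in range(3):
        c=np.polyfit(E[:,0],E[:,1],1);e=E[:,1]-np.polyval(c,E[:,0]);E=E[abs(e)<max(.6,1.5*e.std())]
    a,b=E[0,0],E[-1,0];A,B=[onz(n,u,np.polyval(c,u),z) for u in(a,b)]
    d=A-B;print(n,len(E),"rms",e.std().round(2),"yaw",np.degrees(np.arctan2(d[1],d[0])-np.pi/2).round(2)%180,A.round(4),B.round(4))
direc("top",edge("top",range(202,218),140,175,80),.2365)
direc("scene",edge("scene",range(426,452),252,285,110),.2365)
# bottom edge of the phone in top, scanning upward
g=I["top"]
for u in range(212,236,2): print(u,[(v,int(g[v,u,2]),int(g[v,u,0])) for v in range(168,196,3)])
E
python3 ln.py
```

```text
top 16 rms 0.14 yaw 44.2 [0.732  0.294  0.2365] [0.7622 0.263  0.2365]
scene 26 rms 0.12 yaw 44.650000000000006 [0.7552 0.257  0.2365] [0.7198 0.2928 0.2365]
212 [(168, 89, 87), (171, 90, 89), (174, 88, 85), (177, 87, 88), (180, 89, 90), (183, 74, 65), (186, 62, 26), (189, 155, 46), (192, 186, 59), (195, 188, 57)]
214 [(168, 92, 89), (171, 88, 86), (174, 92, 90), (177, 90, 86), (180, 88, 87), (183, 88, 86), (186, 75, 67), (189, 66, 28), (192, 169, 51), (195, 188, 53)]
216 [(168, 90, 89), (171, 88, 84), (174, 89, 87), (177, 88, 86), (180, 90, 88), (183, 89, 89), (186, 86, 86), (189, 62, 34), (192, 160, 49), (195, 177, 56)]
218 [(168, 88, 89), (171, 88, 85), (174, 89, 87), (177, 85, 86), (180, 90, 88), (183, 90, 87), (186, 75, 68), (189, 80, 30), (192, 139, 45), (195, 139, 44)]
220 [(168, 87, 85), (171, 89, 87), (174, 92, 91), (177, 88, 87), (180, 90, 88), (183, 86, 85), (186, 57, 32), (189, 60, 28), (192, 63, 35), (195, 58, 28)]
222 [(168, 88, 88), (171, 88, 87), (174, 89, 87), (177, 89, 84), (180, 93, 66), (183, 66, 52), (186, 56, 23), (189, 69, 22), (192, 81, 32), (195, 85, 27)]
224
[... 255 characters left out ...]
, 179, 51), (189, 191, 58), (192, 191, 56), (195, 194, 57)]
228 [(168, 88, 86), (171, 89, 88), (174, 87, 87), (177, 75, 70), (180, 51, 13), (183, 124, 37), (186, 192, 56), (189, 186, 51), (192, 190, 54), (195, 195, 58)]
230 [(168, 89, 88), (171, 89, 85), (174, 83, 83), (177, 55, 34), (180, 76, 25), (183, 187, 52), (186, 194, 55), (189, 186, 53), (192, 190, 54), (195, 182, 54)]
232 [(168, 67, 57), (171, 84, 83), (174, 67, 55), (177, 60, 23), (180, 72, 19), (183, 190, 52), (186, 195, 55), (189, 184, 56), (192, 173, 54), (195, 137, 38)]
234 [(168, 129, 39), (171, 71, 44), (174, 99, 32), (177, 79, 28), (180, 64, 22), (183, 156, 44), (186, 190, 56), (189, 164, 49), (192, 119, 35), (195, 118, 32)]
```

Both views agree: lens at (0.739, 0.273, 0.2265), yaw 44.4°. I'll use the same line method for the black frame.

```bash
cat > ln2.py <<'E'
from ln import *
print("---")
R=I["top"][:,:,2]
def tr(n,g,us,v0,v1,thr,up):
    out=[]
    for u in us:
        rows=range(v0(u),v1(u))
        for v in rows:
            a,b=g[v,u],g[v+1,u]
            if (not up and a>=thr>b) or (up and a<thr<=b): out.append((u,v+(thr-a)/(b-a)));break
    return np.array(out)
c=lambda u:int(285.5-(u-430)*17.5/55)
us=[u for u in range(412,492) if not(418<u<436 and 0)]
direc("top",tr("top",R,us,lambda u:c(u)-9,lambda u:c(u)+2,68,False),.158)  # front top edge
direc("top",tr("top",R,us,lambda u:c(u)+0,lambda u:c(u)+12,95,True),.158)  # lower edge
S=I["scene"].max(2)
direc("scene",tr("scene",S,range(178,242),lambda u:160,lambda u:175,60,False),.158) # back top edge
# ends: scene left/right of top part, top right end
for v in range(171,180,2): print(v,[ (u,int(S[v,u])) for u in range(158,167)],[(u,int(S[v,u])) for u in range(243,252)])
for d in(-2,0,2): print([(u,int(R[c(u)+d,u])) for u in range(490,502)])
E
python3 ln2.py | sed -n '/---/,$p'
```

```text
---
top 77 rms 0.25 yaw 16.44 [ 0.4709 -0.1601  0.158 ] [ 0.5219 -0.3331  0.158 ]
top 63 rms 0.22 yaw 16.95 [ 0.4493 -0.1545  0.158 ] [ 0.5032 -0.3314  0.158 ]
scene 64 rms 0.23 yaw 16.379999999999995 [ 0.4929 -0.3168  0.158 ] [ 0.453  -0.1812  0.158 ]
171 [(158, 192), (159, 193), (160, 182), (161, 105), (162, 40), (163, 29), (164, 27), (165, 30), (166, 29)] [(243, 22), (244, 20), (245, 27), (246, 72), (247, 119), (248, 131), (249, 131), (250, 128), (251, 130)]
173 [(158, 200), (159, 196), (160, 132), (161, 54), (162, 22), (163, 20), (164, 21), (165, 25), (166, 25)] [(243, 15), (244, 16), (245, 24), (246, 66), (247, 120), (248, 129), (249, 132), (250, 130), (251, 127)]
175 [(158, 204), (159, 201), (160, 121), (161, 42), (162, 12), (163, 17), (164, 9), (165, 5), (166, 8)] [(243, 8), (244, 0), (245, 4), (246, 47), (247, 118), (248, 132), (249, 128), (250, 131), (251, 130)]
177 [(158, 203), (159, 202), (160, 143), (161, 66), (162, 1), (163, 14), (164, 8), (165, 12), (166, 6)] [(243, 10), (244, 13), (245, 4), (246, 35), (247, 115), (248, 134), (249, 134), (250, 134), (251, 131)]
179 [(158, 205), (159, 210), (160, 212), (161, 121), (162, 36), (163, 0), (164, 9), (165, 3), (166, 9)] [(243, 19), (244, 12), (245, 4), (246, 25), (247, 95), (248, 130), (249, 134), (250, 134), (251, 134)]
[(490, 33), (491, 33), (492, 37), (493, 28), (494, 32), (495, 80), (496, 135), (497, 177), (498, 168), (499, 185), (500, 196), (501, 191)]
[(490, 31), (491, 30), (492, 31), (493, 32), (494, 24), (495, 53), (496, 101), (497, 157), (498, 202), (499, 203), (500, 204), (501, 202)]
[(490, 26), (491, 31), (492, 27), (493, 31), (494, 26), (495, 26), (496, 52), (497, 100), (498, 176), (499, 195), (500, 196), (501, 202)]
```

```bash
python3 - <<'E'
from h import *
a=np.radians(16.5);n=np.array([np.cos(a),np.sin(a),0]);t=np.array([-n[1],n[0],0])
for c,u,v in(("top",496.1,264),("top",495.3,262),("top",497.1,266),("scene",246.5,170.5),("scene",161,171)):
    P=onz(c,u,v,.158);print(c,u,v,P.round(4),"n",(P@n).round(4),"t",(P@t).round(4))
E
```

```bash
cat > go.py <<'E'
import sys
from workcell import r, vision, order
import numpy as np
from scipy.spatial.transform import Rotation as Ro
x,y,z,yaw=map(float,sys.argv[1:5])
s=r.observe(); R=Ro.from_euler("xyz",s["eef_rot"],degrees=True); T=Ro.from_euler("xyz",[180,0,yaw],degrees=True)
d=np.array([x,y,z])-s["tool_pos"]
print("trans(now)",R.inv().apply(d).round(4),"rotvec",(R.inv()*T).as_rotvec(degrees=True).round(2),"trans(after rot)",T.inv().apply(d).round(4),"t",s["clock"],"q",s["q"].round(1),"ft",s["ft_force"].round(1))
E
python3 go.py .45 .25 .33 106.5
```

```text
trans(now) [-0.3767 -0.2988 -0.099 ] rotvec [-8.000e-02  5.000e-02  5.959e+01] trans(after rot) [-0.4482  0.1737 -0.0995] t 0.1 q [-79.9  30.8  -0.3  88.2   0.1  61.2  -4.1] ft [ 0.   0.2 -0.9]
```

Careful with the scale: shifts go in shares of 62.5 mm and turns go in shares of 90 degrees. That gives: -0.037 m is -0.592, -0.03 m is -0.48.

>>> tcp_steps --pt "0 0 0 -0.592 -0.48 -0.16 1" --pt "0 0 0 -0.592 -0.48 -0.16 1" --pt "0 0 0 -0.592 -0.48 -0.16 1" --pt "0 0 0 -0.592 -0.48 -0.16 1" --pt "0 0 0 -0.592 -0.48 -0.16 1" --pt "0 0 0 -0.592 -0.48 -0.16 1" --pt "0 0 0 -0.592 -0.48 -0.16 1" --pt "0 0 0 -0.592 -0.48 -0.16 1" --pt "0 0 0 -0.592 -0.48 -0.16 1" --pt "0 0 0 -0.592 -0.48 -0.16 1"

```text
clock: 1.35
tool_pos: [0.4438, 0.2493, 0.3314]
eef_rot: [-180.0, -0.0, 166.1]
ft_force: [-0.2, 0.7, -0.3]
gripper_width: 0.999
grip_force: 0.0
```

>>> tcp_steps --pt "0 0 0.1111 0 0 0 1" --pt "0 0 0.1111 0 0 0 1" --pt "0 0 0.1111 0 0 0 1" --pt "0 0 0.1111 0 0 0 1" --pt "0 0 0.1111 0 0 0 1" --pt "0 0 0.1067 0 0 0 1" --pt "0 0 0 0 0 0 1"

```text
clock: 2.22
tool_pos: [0.443, 0.2507, 0.331]
eef_rot: [-180.0, 0.0, 106.6]
ft_force: [0.1, 0.2, 0.2]
gripper_width: 1.001
grip_force: 0.0
```

```bash
python3 go.py .488 -.255 .30 106.5
```

```text
trans(now) [-0.4975 -0.1013  0.0312] rotvec [-0.03  0.02  0.09] trans(after rot) [-0.4977 -0.1005  0.031 ] t 2.225 q [-50.4  11.1  18.5 103.   -3.8  66.5 -14.1] ft [0.1 0.2 0.2]
```

To row units: -0.05 m is -0.8, 0.003 m is 0.048.

>>> tcp_steps --pt "0 0 0 -0.8 -0.16 0.048 0.7" --pt "0 0 0 -0.8 -0.16 0.048 0.7" --pt "0 0 0 -0.8 -0.16 0.048 0.7" --pt "0 0 0 -0.8 -0.16 0.048 0.7" --pt "0 0 0 -0.8 -0.16 0.048 0.7" --pt "0 0 0 -0.8 -0.16 0.048 0.7" --pt "0 0 0 -0.8 -0.16 0.048 0.7" --pt "0 0 0 -0.8 -0.16 0.048 0.7" --pt "0 0 0 -0.8 -0.16 0.048 0.7" --pt "0 0 0 -0.8 -0.16 0.048 0.7"

```text
clock: 3.48
tool_pos: [0.4894, -0.2584, 0.3011]
eef_rot: [180.0, -0.0, 106.8]
ft_force: [0.9, 0.8, -0.1]
gripper_width: 0.7
grip_force: 0.0
```

>>> tcp_steps --pt "0 0 0 0.032 0 0 0.7" --pt "0 0 0 0 0 0 0.7"

```text
clock: 3.72
tool_pos: [0.4887, -0.2544, 0.3009]
eef_rot: [-180.0, -0.1, 106.6]
ft_force: [0.2, 0.2, -0.4]
gripper_width: 0.698
grip_force: 0.0
```

```bash
python3 go.py .488 -.255 .20 106.5
```

```text
trans(now) [-0.0005 -0.0008  0.1009] rotvec [-0.02 -0.06  0.13] trans(after rot) [-0.0004 -0.0008  0.1009] t 3.725 q [ -6.8  19.5  38.1 100.4 -13.2  64.6  52. ] ft [ 0.2  0.2 -0.4]
```

To row units: 0.04 m is 0.64, 0.03 m is 0.48.

>>> tcp_steps --pt "0 0 0 0 0 0.64 0.7" --pt "0 0 0 0 0 0.64 0.7" --pt "0 0 0 0 0 0.48 0.7" --pt "0 0 0 0 0 0 0.7"

```text
clock: 4.22
tool_pos: [0.4879, -0.2526, 0.1896]
eef_rot: [-179.8, -0.2, 106.7]
ft_force: [0.1, -0.1, 0.6]
gripper_width: 0.705
grip_force: 0.0
```

```bash
python3 - <<'E'
from ov import *
t=vision.grab_frame("top")[:,:,::-1].copy();s=vision.grab_frame("scene")[:,:,::-1].copy()
F=[.488,-.2554,.018];a=np.radians(16.5)
p=r.observe()["tool_pos"]
C=wire(t,"top",(0,255,0),F,a,(-.009,.009),(-.095,.095),(0,.14),380,220,130,110,3)
D=wire(s,"scene",(0,255,0),F,a,(-.009,.009),(-.095,.095),(0,.14),150,60,130,120,5,[(.009,-.071,.116),(.009,.071,.116)])
q=((px("scene",p)-[150,60]+.5)*5).astype(int); cv2.circle(D,tuple(q.tolist()),4,(0,0,255),1)
q=((px("top",p)-[380,220]+.5)*3).astype(int); cv2.circle(C,tuple(q.tolist()),4,(0,0,255),1)
C=cv2.copyMakeBorder(C,0,D.shape[0]-C.shape[0],0,0,0)
o=np.hstack([C,D]);o=cv2.resize(o,None,fx=.77,fy=.77);print(o.shape);cv2.imwrite("pics/o2.png",o)
E
```

```text
(462, 801, 3)
```

View pics/o2.png

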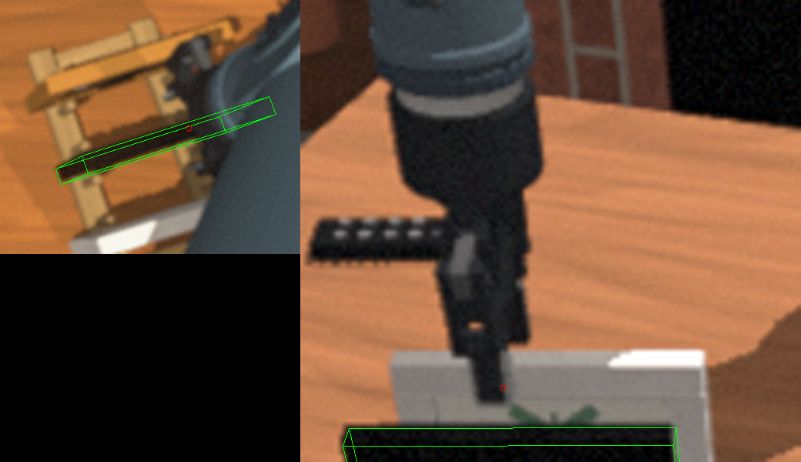

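The wireframe sits on the black frame in both views, and the fingers straddle it at mid-width. The scene view has the front fingertip at (490,402), above the frame's top at row 428. I'll descend now.

To row units: 0.02 m is 0.32, 0.017 m is 0.272.

```bash
python3 go.py .488 -.2554 .132 106.5
```

```text
trans(now) [-0.0005 -0.0018  0.0603] rotvec [0.05 0.01 0.12] trans(after rot) [-0.0005 -0.0017  0.0603] t 4.325 q [ -3.5  27.   34.6 106.9 -19.2  51.9  56.8] ft [-0.3  0.2 -0.1]
```

>>> tcp_steps --pt "0 0 0 0.04 0 0.32 0.7" --pt "0 0 0 0 0 0.32 0.7" --pt "0 0 0 0 0 0.272 0.7" --pt "0 0 0 0 0 0 0.7" --pt "0 0 0 0 0 0 0.7"

```text
clock: 4.95
tool_pos: [0.4887, -0.2531, 0.1352]
eef_rot: [179.9, 0.1, 106.5]
ft_force: [-0.1, -0.0, -0.5]
gripper_width: 0.701
grip_force: 0.0
```

```bash
python3 go.py .488 -.2554 .132 106.5
```

```text
trans(now) [-0.002  -0.0013  0.0032] rotvec [ 0.06  0.05 -0.01] trans(after rot) [-0.002  -0.0013  0.0032] t 4.95 q [ -1.3  31.6  31.8 109.3 -22.8  45.4  59.5] ft [-0.1 -0.  -0.5]
```

To row units: 0.003 m is 0.048, -0.002 m is -0.032.

>>> tcp_steps --pt "0 0 0 -0.032 -0.016 0.048 0.6" --pt "0 0 0 0 0 0 0.45" --pt "0 0 0 0 0 0 0.35" --pt "0 0 0 0 0 0 0.3" --pt "0 0 0 0 0 0 0.26" --pt "0 0 0 0 0 0 0.23" --pt "0 0 0 0 0 0 0.2" --clamp_n 35

```text
clock: 5.82
tool_pos: [0.4879, -0.2549, 0.1314]
eef_rot: [180.0, 0.0, 106.5]
ft_force: [0.4, 0.5, -0.3]
gripper_width: 0.204
grip_force: 24.4
```

>>> tcp_steps --pt "0 0 0 0 0 0 0.15" --pt "0 0 0 0 0 0 0.0" --pt "0 0 0 0 0 0 0.0" --pt "0 0 0 0 0 0 0" --clamp_n 35

```text
clock: 6.32
tool_pos: [0.4879, -0.2549, 0.1314]
eef_rot: [180.0, 0.0, 106.5]
ft_force: [0.8, 0.7, 1.6]
gripper_width: 0.203
grip_force: 35.6
```

```bash
python3 go.py .488 -.2554 .132 106.5
```

```text
trans(now) [-0.0005 -0.     -0.0006] rotvec [ 0.02  0.01 -0.01] trans(after rot) [-0.0005 -0.     -0.0006] t 6.325 q [ -0.9  32.   31.6 109.3 -23.1  45.   59.9] ft [0.8 0.7 1.6]
```

To row units: -0.03 m is -0.48, -0.025 m is -0.4.

>>> tcp_steps --pt "0 0 0 0 0 -0.08 0" --pt "0 0 0 0 0 -0.192 0" --pt "0 0 0 0 0 -0.32 0" --pt "0 0 0 0 0 -0.4 0" --pt "0 0 0 0 0 -0.48 0" --pt "0 0 0 0 0 -0.48 0" --pt "0 0 0 0 0 -0.48 0" --pt "0 0 0 0 0 -0.32 0" --pt "0 0 0 0 0 -0.16 0" --pt "0 0 0 0 0 0 0"

```text
clock: 7.58
tool_pos: [0.4876, -0.255, 0.3137]
eef_rot: [180.0, 0.0, 106.5]
ft_force: [-0.1, 0.3, -3.1]
gripper_width: 0.207
grip_force: 34.9
```

```bash
python3 go.py .5568 .0946 .31 134.4
```

```text
trans(now) [0.3156 0.1655 0.0037] rotvec [ 3.000e-02  2.000e-02 -2.792e+01] trans(after rot) [0.2014 0.294  0.0037] t 7.575 q [ -7.4  18.7  38.8  99.7 -12.7  66.   51.6] ft [-0.1  0.3 -3.1]
```

To row units: 0.045 m is 0.72, 0.02 m is 0.32.

>>> tcp_steps --pt "0 0 0 0.24 0.128 0 0" --pt "0 0 0 0.48 0.256 0 0" --pt "0 0 0 0.64 0.336 0 0" --pt "0 0 0 0.72 0.376 0 0" --pt "0 0 0 0.72 0.376 0 0" --pt "0 0 0 0.72 0.376 0 0" --pt "0 0 0 0.64 0.336 0 0" --pt "0 0 0 0.48 0.256 0 0" --pt "0 0 0 0.32 0.16 0 0" --pt "0 0 0 0.0896 0.048 0 0"

```text
clock: 8.82
tool_pos: [0.5563, 0.0963, 0.3126]
eef_rot: [-179.9, -0.0, 106.6]
ft_force: [0.0, -1.3, -3.4]
gripper_width: 0.207
grip_force: 34.8
```

>>> tcp_steps --pt "0 0 -0.0222 0 0 0 0" --pt "0 0 -0.0556 0 0 0 0" --pt "0 0 -0.0778 0 0 0 0" --pt "0 0 -0.0778 0 0 0 0" --pt "0 0 -0.0556 0 0 0 0" --pt "0 0 -0.0222 0 0 0 0" --pt "0 0 0 0 0 0 0" --pt "0 0 0 0 0 0 0"

```text
clock: 9.82
tool_pos: [0.5568, 0.0942, 0.3133]
eef_rot: [-180.0, 0.0, 134.4]
ft_force: [0.1, 0.3, -3.2]
gripper_width: 0.203
grip_force: 34.8
```

```bash
python3 go.py .5568 .0946 .2699 134.4
```

```text
trans(now) [0.0003 0.0003 0.0434] rotvec [-0.    0.01  0.01] trans(after rot) [0.0002 0.0003 0.0434] t 9.825 q [-33.8  18.7  25.2  97.1  -8.5  66.2  38.1] ft [ 0.1  0.3 -3.2]
```

To row units: 0.014 m is 0.224, 0.008 m is 0.128.

>>> tcp_steps --pt "0 0 0 0 0 0.128 0" --pt "0 0 0 0 0 0.224 0" --pt "0 0 0 0 0 0.224 0" --pt "0 0 0 0 0 0.112 0" --pt "0 0 0 0 0 0 0" --pt "0 0 0 0 0 0 0" --pt "0 0 0 0 0 0 0"

```text
clock: 10.7
tool_pos: [0.5571, 0.0947, 0.2708]
eef_rot: [179.9, 0.0, 134.5]
ft_force: [-0.7, 0.3, -3.4]
gripper_width: 0.205
grip_force: 34.8
```

```bash
python3 go.py .5568 .0946 .2699 134.4; python3 - <<'E'
from ov import *
t=vision.grab_frame("top")[:,:,::-1].copy();s=vision.grab_frame("scene")[:,:,::-1].copy()
a=np.radians(44.4);F=np.r_[r.observe()["tool_pos"]-[0,0,.1134]]
L=[.739,.273,.2265]
D=wire(s,"scene",(0,255,0),F,a,(-.009,.009),(-.095,.095),(0,.14),290,150,200,180,4,[(.009,-.071,.116),(.009,.071,.116),(.009,-.071,.024),(.009,.071,.024)])
wire_=wire(s,"scene",(0,255,0),L,a,(0,.009),(-.0365,.0365),(-.14,.01),400,240,80,80,4)
cv2.imwrite("pics/o3.png",cv2.resize(D,None,fx=.83,fy=.83,interpolation=cv2.INTER_AREA)); 
C=wire(t,"top",(0,255,0),F,a,(-.009,.009),(-.095,.095),(0,.14),190,130,180,140,4)
cv2.imwrite("pics/o4.png",C)
E
```

```text
trans(now) [ 0.0002 -0.0003  0.0009] rotvec [0.05 0.03 0.09] trans(after rot) [ 0.0002 -0.0003  0.0009] t 10.7 q [-33.2  21.   24.5 100.1  -9.8  61.   39.2] ft [-0.7  0.3 -3.4]
```

View pics/o3.png

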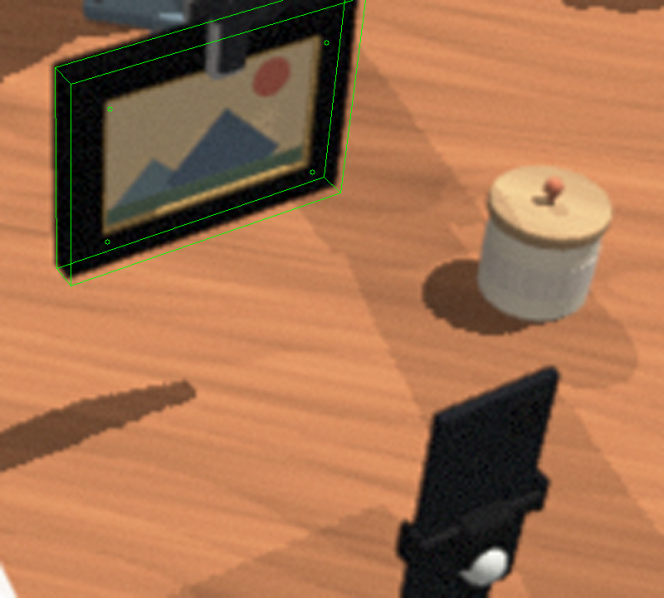

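View pics/o4.png

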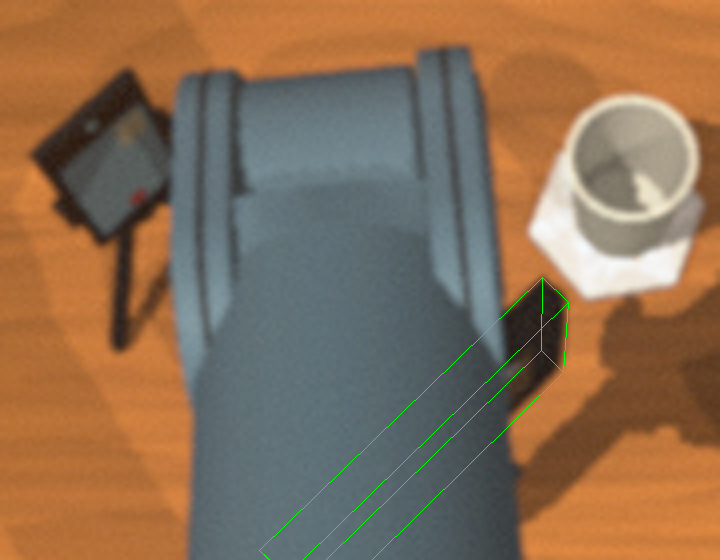

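The scene view shows the frame held level, picture toward the phone, and it lies within about 1 px of the planned wireframe. The finger is on the top rail at (225,50), above the glass. The jar, cup and phone look untouched, so I'm handing in.

To row units: 0.0005 m is 0.008.

>>> tcp_steps --pt "0 0 0 0 0 0.008 0" --pt "0 0 0 0 0 0 0" --pt "0 0 0 0 0 0 0" --pt "0 0 0 0 0 0 0"

```text
clock: 11.3
tool_pos: [0.5568, 0.0947, 0.2698]
eef_rot: [180.0, 0.0, 134.5]
ft_force: [0.3, 0.2, -2.8]
gripper_width: 0.204
grip_force: 34.8
```

```bash
python3 -c "
from workcell import r, vision, order
print(order.sign_off())"
```

```text
the job is handed in; nothing more can be done
None
```

I handed the job in at 11.3 s with the black frame held still, upright and square on, 25 cm in front of the lens by the camera measurements, gripped at 35 N by its top rail; `order.sign_off()` gave no verdict.

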